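Fit a sanding drum on the bench spindle sander

TASK

Fit the widest of the three sanding drums on the spindle of the bench sander: lower it over the spindle and, without forcing it, turn it by feel until the drive pin slips into one of the holes in its underside and the drum sits fully down on the flange. Then lay the wider of the two washers over the spindle, flat on top of the drum, ready for the nut. Handle it gently, let go of everything and leave the other things on the bench where they are.

Things in the scene. Friction and masses are not known exactly. Their poses are not given: they have to be found in the camera images.
- sander: Spindle sander fixed in the bench: aluminium plate 180 x 200 mm, 12 mm thick, with a 30 mm high switch box on one far corner; origin on the bench top at the spindle axis, z up. In its middle a steel drive flange 47 mm across, its top 20 mm above the bench. The spindle with flange and pin is braked and stays put below about 0.5 N m.
- spindle_tip (a point): Tip of the sander's upright steel spindle, on its axis: 93 mm above the bench, 73 mm above the flange. The spindle is 12 mm across, tapered over the last 3 mm.
- flange_top (a point): On the spindle axis, level with the flange's top. From the flange stands one drive pin: 6 mm across, 7 mm tall, flat-topped, its axis 18 mm from the spindle's. The spindle stopped anywhere, so the pin's direction differs every time and is NOT reported by any pose here: see it from above before the drum hides it, or find it by feel.
- drum_centre (a point): Centre (on the axis, half-way up) of the widest sanding drum, standing on the bench: 50 mm across, 56 mm tall, 0.2 to 0.4 kg, rust-brown grit outside, z up. A 13 mm bore runs right through. With the drum fitted the spindle stands 17 mm above its top. A light push of 3 to 10 N is enough while turning; more than 50 N on the sander, down and sideways together, is forcing it.
- drum_foot (a point): Centre of the widest drum's underside, 28 mm below its centre. In the underside are four blind holes 7.5 mm across, 10 mm deep, on an 18 mm radius, 90 degrees apart, the first along the drum's x axis. Not in line, the drum rests on the pin 7 mm above the flange; within about 4 degrees of line the pin enters and it drops. Any 90 degree turn passes one hole.
- washer_centre (a point): Centre of the wider washer, lying flat on the bench: a steel ring 36 mm across, 7 mm thick, bore 13 mm, 45 g; z up. On the fitted drum its centre is 3.5 mm above the drum's top (79.5 mm above the bench) and the spindle stands 10 mm proud of it.
- drum_mid_centre (a point): Centre of another sanding drum, 38 mm across and 56 mm tall, standing on the bench: to be left alone.
- drum_slim_centre (a point): Centre of the slimmest sanding drum, 26 mm across and 56 mm tall, standing on the bench: to be left alone.
- washer_small_centre (a point): Centre of the small washer, 23 mm across and 7 mm thick, lying on the bench: to be left alone.
- nut: Hexagon nut, 21 mm across corners, 10 mm thick, origin under its centre: to be left alone.
- spanner: Open-ended spanner 190 mm long lying along its x axis, 8 mm thick: to be left alone.
- camera_plate: Black camera quick-release plate 120 x 38 x 10 mm with a 10 mm screw stub, long along its x axis: to be left alone.
- lens_cap: Black lens cap, 78 mm across and 9 mm thick: to be left alone.
- carving: Small carved root standing upright, some 110 mm across its branches and 140 mm tall, origin under its trunk: to be left alone.
There are look-alikes about, which are no part of the job. Leave any pink look-alike of the part that bears washer_centre alone.

How it is judged:
By the outcome, as a careful person would: the job done as asked, in the order asked, and still so for the second after the job is handed in, with the robot touching nothing.
It also fails if it takes over 72 s, if anything falls off the work surface, if the arm or the gripper's body presses on something with over 40 N, if the wrist force passes 120 N, or if a joint passes its speed limit or range.

ROBOT

A 6-joint arm with a two-finger parallel gripper is mounted at the origin on the work surface. World frame = base frame: x ahead of the robot, y to its left, z up, the work surface at z = 0. Lengths are in m, angles in rad, forces in N, time in s.
With the tool pointing down it reaches from about 0.35 to 0.775 m from the base axis. Payload 7.3 kg.
Tool frame: the origin (TCP) lies between the finger pads; the fingertips stand robot.tcp_to_tips ahead of it and the grasp point (between the pads) lies 2 mm behind it (robot.tcp_to_tips is the distance from the TCP to the fingertips, in m); y points along the fingers, x is the direction in which the jaws open and shut, and the axes are right-handed (so a half turn about y gives the same grasp; the last joint's range is limited). The gripper opens to 92 mm and grips with 3 to 60 N. Pads are 19 mm wide; open, the fingers measure 130 mm over their backs; the gripper's body (75 mm by 190 mm) begins 47 mm behind the grasp point.
Start: joints at [1.198, 0.342, 1.524, -0, 1.275, -0.146], TCP at [0.118, 0.512, 0.244] pointing down, gripper open.
Joint ranges: [-2.53, 2.53], [-0.77, 2.02], [0.04, 2.7], [-1, 4.14], [0.28, 2.66], [-3.11, 3.11]. Speed limits (rad/s): [2.57, 2.57, 3.14, 3.14, 3.14, 3.14].

INTERFACE

Orientations are given as [roll, pitch, yaw] about the fixed x, y, z axes, in that order (R = Rz(yaw) Ry(pitch) Rx(roll)).
In Python, from cell import status, read_camera, get_calibration, robot gives the robot as it stands.
- The arm moves only by the shell command python3 -m creep 'ROWS' [FORCE]. ROWS is JSON, a list of rows, each an object of numbers: "dx", "dy", "dz": the shift along the tool's x, y, z in m; "rx", "ry", "rz": the turn, a rotation vector about the tool's x, y, z in rad; "gripper": the opening, from 0 (shut) to 1 (fully open). A call has 1 to 20 rows; each row is the pose to reach, as a shift and turn from the pose commanded when the call began, along the tool's axes at that moment; what a row does not reach only later rows make up. A row lasts 1/8 s, in which the tool goes at most 62.5 mm and 10.7 degrees, less where a joint would pass 70% of its speed; a pose out of reach is approached as far as the arm can. A call with a gripper value outside its range is refused whole. The fingers move at their own pace and stop on an object; FORCE is the grip in N (left out, the last holds). Time passes only in rows, so rows that repeat a pose let the fingers close. It gives the time, the measured TCP pose, the force and the opening at its end, in the units of the state.
- status.observe(): the state, without advancing time (a new reading comes with each control period).
- read_camera(name): name is "scene" or "top" or "wrist"; returns (picture, depth): 420x560x3 uint8, red, green, blue; 420x560 float32, m along the optical axis (not along the pixel's ray), 0 where there is no reading.
- get_calibration(name): a dict with "fx", "fy", "cx", "cy" (pixels), "D" ([k1, k2, p1, p2, k3] as OpenCV has them; the pictures are not rectified), "xyz" and "rotation" of the camera in the world; the wrist camera has in their place "mount" (4x4, takes a point from camera to tool coordinates, whose origin is the TCP and whose axes are the tool frame's). Camera axes: x right, y down, z forward; pixel columns grow to the right and rows downward; lengths in m; the calibration is good to about 2 mm. A picture is of the moment at which its call begins: read the wrist's pose just before it. get_calibration takes no time and is no camera call.
- robot.hand_in(): hands the job in, once; it reports no verdict.
The state is a dict: "time": time; "qpos": joint angles; "qvel": joint speeds; "joint_efforts": joint torques, N m; "tool_pos": TCP position; "tool_rot": TCP orientation; "contact_force": force on the tool from outside, world axes, zero at the start; "torque": the same for the moment, N m; "opening": finger opening in m.
Only numpy, scipy, OpenCV 4.12 (cv2) and the standard library are available. Lean on these libraries where they do the work, as an engineer would, in place of code of your own. Each camera call takes 0.05 s, during which the arm holds its last target.

## Working session

There is one attempt and no reset: what is moved stays moved. The work goes in short steps, Python scripts to look and compute and a shell command to move; the robot and the scene stay as the last step left them, time stands still between calls to the robot, and variables do not carry over. Pictures are saved under pics/ and viewed, and the job is handed in when it is done.

```bash
mkdir -p pics; ls
python3 - <<'E'
from cell import status, read_camera, get_calibration, robot
import cv2,numpy as np
print(status.observe(), robot.tcp_to_tips)
for n in ["scene","top","wrist"]:
    p,d=read_camera(n); cv2.imwrite(f"pics/{n}0.png",p[:,:,::-1]); np.savez(f"pics/{n}0.npz",p=p,d=d)
    print(n,get_calibration(n))
E
```

```text
pics
{'time': 0.0, 'qpos': array([ 1.19800094e+00,  3.42741546e-01,  1.52504271e+00, -6.37813186e-05,
        1.27535442e+00, -1.45982867e-01]), 'qvel': array([ 1.69142794e-03,  1.94975110e-03,  7.28771289e-05, -3.00786171e-03,
       -1.81888874e-03, -4.08296901e-04]), 'joint_efforts': array([-2.66497394e-03, -4.31242275e+01, -2.44206047e+01,  7.15786382e-02,
        5.60402346e-02, -8.17010391e-05]), 'tool_pos': array([0.11790514, 0.51119675, 0.24302619]), 'tool_rot': array([-1.57063178e+00,  1.53844675e-03,  1.34400255e+00]), 'contact_force': array([ 0.25414251, -0.71938362, -0.51958769]), 'torque': array([-0.05634972,  0.0261267 , -0.04434716]), 'opening': 0.09197508944911638} 0.017
scene {'fx': 410.94744990296704, 'fy': 410.94744990296704, 'cx': 283.82155678973885, 'cy': 218.53140098291524, 'D': array([-0.06816953,  0.        ,  0.        ,  0.        ,  0.        ]), 'xyz': array([ 0.9883752, -0.3953565,  0.8840784]), 'rotation': array([-2.51148053,  0.01343347,  0.79641222])}
top {'fx': 419.60461977497107, 'fy': 419.60461977497107, 'cx': 285.9345157660833, 'cy': 214.2085831379184, 'D': array([-0.08602189,  0.        ,  0.        ,  0.        ,  0.        ]), 'xyz': array([ 0.39791506, -0.01826343,  1.26915699]), 'rotation': array([-2.99392729,  0.00580868, -1.54522094])}
wrist {'fx': 355.0926311311316, 'fy': 355.0926311311316, 'cx': 280.4287879945109, 'cy': 209.68772072507602, 'D': array([-0.00304982,  0.        ,  0.        ,  0.        ,  0.        ]), 'mount': array([[ 9.99999354e-01, -1.24244535e-04,  1.12967839e-03,
        -9.94305972e-05],
       [-1.11575310e-03, -2.96347023e-01,  9.55079681e-01,
        -1.41630585e-01],
       [ 2.16113397e-04, -9.55080325e-01, -2.96346970e-01,
         8.11045281e-02],
       [ 0.00000000e+00,  0.00000000e+00,  0.00000000e+00,
         1.00000000e+00]])}
```

View pics/scene0.png

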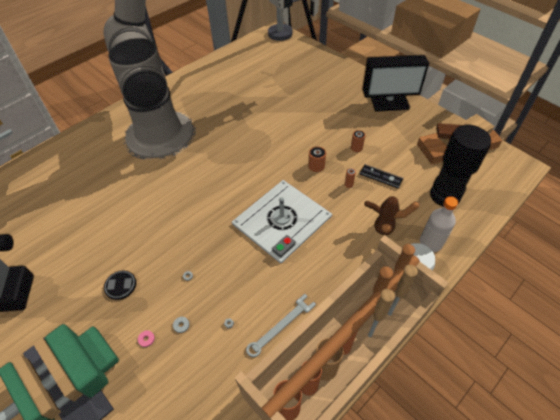

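View pics/top0.png

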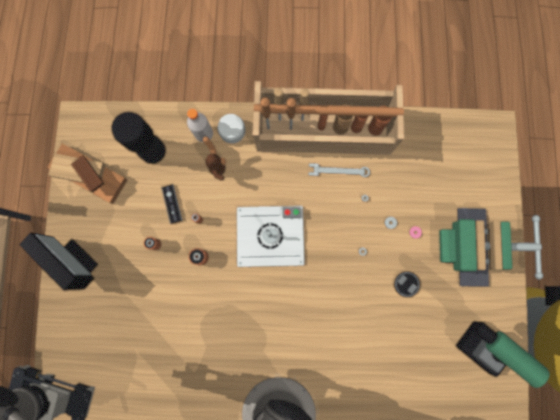

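View pics/wrist0.png

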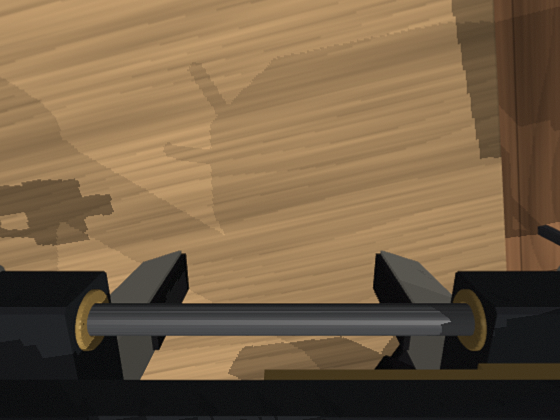

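```bash
cat > h.py <<'E'
import numpy as np,cv2
from scipy.spatial.transform import Rotation as Ro
from cell import status, read_camera, get_calibration, robot
def pose(n,s=None):
    c=get_calibration(n); K=np.array([[c['fx'],0,c['cx']],[0,c['fy'],c['cy']],[0,0,1.]])
    if 'mount' in c:
        s=s or status.observe(); T=np.eye(4); T[:3,:3]=Ro.from_euler('xyz',s['tool_rot']).as_matrix(); T[:3,3]=s['tool_pos']; T=T@c['mount']
        return K,c['D'],T[:3,:3],T[:3,3]
    return K,c['D'],Ro.from_euler('xyz',c['rotation']).as_matrix(),np.array(c['xyz'])
def plane(P,uv,z):
    K,D,R,t=P; r=cv2.undistortPoints(np.array(uv,float).reshape(-1,1,2),K,D).reshape(-1,2)
    r=np.c_[r,np.ones(len(r))]@R.T; return t+r*((z-t[2])/r[:,2])[:,None]
def proj(P,X):
    K,D,R,t=P; return cv2.projectPoints(((np.array(X,float).reshape(-1,3)-t)@R),np.zeros(3),np.zeros(3),K,D)[0].reshape(-1,2)
def cloud(P,d):
    K,D,R,t=P; v,u=np.mgrid[:d.shape[0],:d.shape[1]]
    r=cv2.undistortPoints(np.stack([u,v],-1).reshape(-1,1,2).astype(float),K,D).reshape(-1,2)
    X=np.c_[r,np.ones(len(r))]*d.reshape(-1,1); return (X@R.T+t).reshape(*d.shape,3)
def crop(p,u,v,w,h,k,name):
    c=p[v-h:v+h,u-w:u+w,::-1]; cv2.imwrite(name,cv2.resize(c,None,fx=k,fy=k,interpolation=cv2.INTER_CUBIC))
E
python3 - <<'E'
from h import *
z=np.load('pics/top0.npz');p,d=z['p'],z['d']; s=np.load('pics/scene0.npz')
PT=pose('top');PS=pose('scene')
X=cloud(PT,d)
for u,v in [(198,257),(152,243),(197,218),(270,235),(391,223),(416,232),(363,252),(365,198),(440,150),(245,250)]: print((u,v),X[v,u].round(3))
Xs=cloud(PS,s['d'])
for u,v in [(317,153),(180,324),(146,338),(187,275),(229,323),(245,225),(200,220)]: print('s',(u,v),Xs[v,u].round(3))
a=cv2.resize(p[200:275,140:310,::-1],None,fx=4.5,fy=4.5,interpolation=3);cv2.imwrite('pics/a.png',a)
a=cv2.resize(s['p'][130:270,220:400,::-1],None,fx=4.2,fy=4.2,interpolation=3);cv2.imwrite('pics/b.png',a)
a=cv2.resize(p[180:265,345:435,::-1],None,fx=6,fy=6,interpolation=3);cv2.imwrite('pics/c.png',a)
E
```

```text
(198, 257) [0.449 0.255 0.007]
(152, 243) [0.483 0.382 0.06 ]
(197, 218) [0.56  0.254 0.056]
(270, 235) [0.515 0.038 0.067]
(391, 223) [ 0.568 -0.329 -0.003]
(416, 232) [ 0.541 -0.406 -0.001]
(363, 252) [ 0.476 -0.241  0.005]
(365, 198) [ 0.643 -0.248 -0.   ]
(440, 150) [ 0.805 -0.49  -0.003]
(245, 250) [0.473 0.114 0.014]
s (317, 153) [0.444 0.254 0.045]
s (180, 324) [ 0.565 -0.327  0.001]
s (146, 338) [ 0.539 -0.402  0.003]
s (187, 275) [ 0.475 -0.24   0.001]
s (229, 323) [ 0.641 -0.245  0.001]
s (245, 225) [ 0.468 -0.045  0.011]
s (200, 220) [ 0.365 -0.115  0.   ]
```

View pics/a.png

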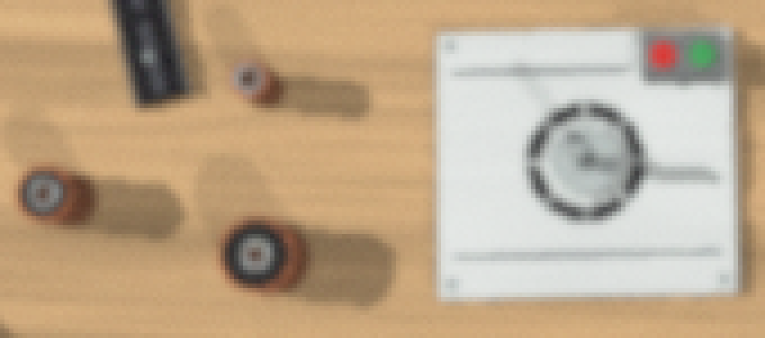

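View pics/b.png

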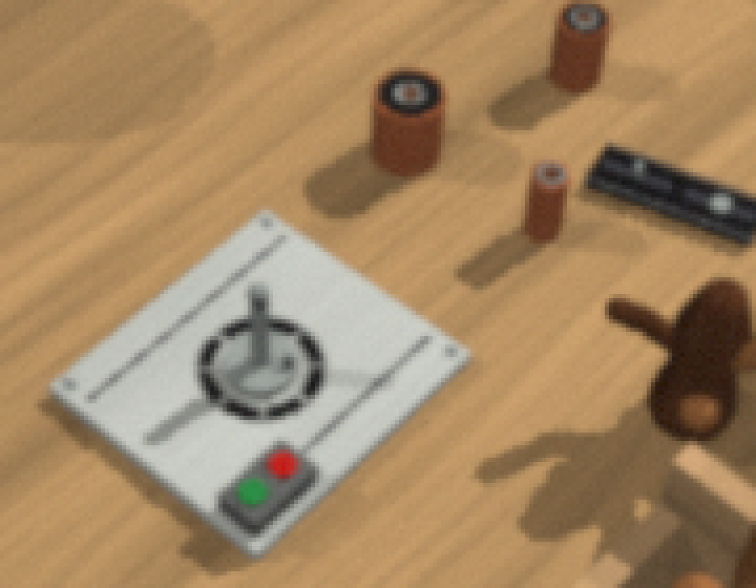

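View pics/c.png

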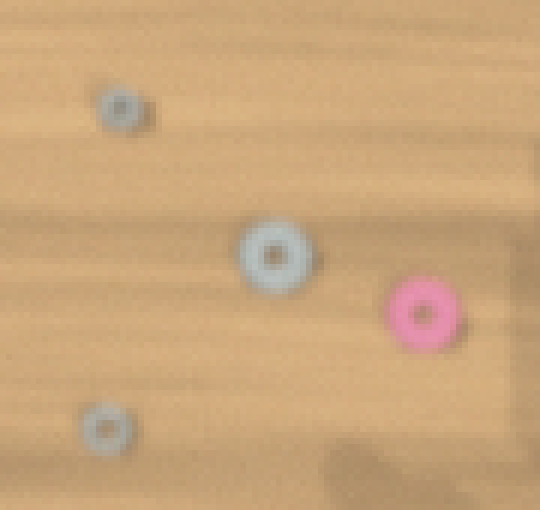

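Run:
```python
from h import *
PT=pose('top');PS=pose('scene')
f=lambda P,u0,v0,k,x,y,z:plane(P,[[u0+(x+.5)/k-.5,v0+(y+.5)/k-.5]],z)[0].round(4)
print('drum',f(PT,140,200,4.5,255,255,.056),f(PS,220,130,4.2,409,93,.056))
print('tip',f(PS,220,130,4.2,258,288,.093))
print('ring',f(PT,140,200,4.5,585,160,.012),f(PS,220,130,4.2,261,368,.012))
print('pin',f(PT,140,200,4.5,575,138,.027),f(PS,220,130,4.2,289,362,.027))
z=np.load('pics/top0.npz')['p']; s=np.load('pics/scene0.npz')['p']
for n,p,P,b in [('top',z,PT,(375,405,210,237)),('scene',s,PS,(165,197,310,340))]:
    u0,u1,v0,v1=b; c=p[v0:v1,u0:u1].astype(int); m=((c[...,2]-c[...,0])>-20).astype(np.uint8)
    cs,_=cv2.findContours(m,cv2.RETR_EXTERNAL,cv2.CHAIN_APPROX_NONE); q=max(cs,key=cv2.contourArea)
    (x,y),r,a=cv2.fitEllipse(q); print(n,x+u0,y+v0,r,plane(P,[[x+u0,y+v0]],.007).round(4) )
```

```text
drum [0.4485 0.2499 0.056 ] [0.4479 0.2492 0.056 ]
tip [0.5191 0.0392 0.093 ]
ring [0.5197 0.0413 0.012 ] [0.5187 0.0402 0.012 ]
pin [0.5327 0.0476 0.027 ] [0.5357 0.0481 0.027 ]
top 390.48377895355225 222.22790050506592 (9.95499324798584, 11.052449226379395) [[ 0.5686 -0.325   0.007 ]]
scene 180.6237497329712 324.57705783843994 (13.775108337402344, 15.639214515686035) [[ 0.5699 -0.3271  0.007 ]]
```

```bash
python3 -m creep '[{"dx":-0.03,"dz":-0.06},{"dx":-0.06,"dz":-0.12},{"dx":-0.09,"dz":-0.18},{"dx":-0.115,"dz":-0.24},{"dx":-0.14,"dz":-0.295},{"dx":-0.165,"dz":-0.345,"dy":0.01},{"dx":-0.181,"dz":-0.38,"dy":0.02},{"dx":-0.181,"dz":-0.38,"dy":0.02},{"dx":-0.181,"dz":-0.38,"dy":0.02}]'
python3 - <<'E'
from h import *
s=status.observe();p,d=read_camera('wrist');cv2.imwrite('pics/w1.png',p[:,:,::-1]);np.savez('pics/w1.npz',p=p,d=d)
P=pose('wrist',s); print(s['tool_pos'],s['tool_rot'],s['qpos'],s['time']); print(proj(P,[[.448,.2495,.056],[.448,.2495,0]]))
E
```

```text
[0.11790353 0.51130325 0.24322342] [-1.57058971e+00  1.10871785e-03  1.34399620e+00] [ 1.19801813e+00  3.42535048e-01  1.52478477e+00  4.50958464e-05
  1.27539982e+00 -1.45991101e-01] 0.15
[[138.15438871 479.60646311]
 [153.1695733  439.46139462]]invalid input at $[0]: expected keys dx, dy, dz, rx, ry, rz, gripper
```

View pics/w1.png

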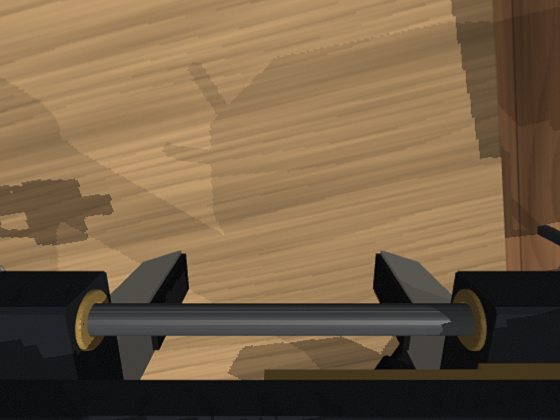

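```bash
python3 -m creep '[{"dx":-0.03,"dy":0,"dz":-0.05,"rx":0,"ry":0,"rz":0,"gripper":1},{"dx":-0.06,"dy":0,"dz":-0.105,"rx":0,"ry":0,"rz":0,"gripper":1},{"dx":-0.09,"dy":0,"dz":-0.16,"rx":0,"ry":0,"rz":0,"gripper":1},{"dx":-0.115,"dy":0,"dz":-0.21,"rx":0,"ry":0,"rz":0,"gripper":1},{"dx":-0.14,"dy":0,"dz":-0.265,"rx":0,"ry":0,"rz":0,"gripper":1},{"dx":-0.16,"dy":0.01,"dz":-0.32,"rx":0,"ry":0,"rz":0,"gripper":1},{"dx":-0.181,"dy":0.02,"dz":-0.36,"rx":0,"ry":0,"rz":0,"gripper":1},{"dx":-0.181,"dy":0.02,"dz":-0.36,"rx":0,"ry":0,"rz":0,"gripper":1},{"dx":-0.181,"dy":0.02,"dz":-0.36,"rx":0,"ry":0,"rz":0,"gripper":1}]'
python3 - <<'E'
from h import *
s=status.observe();p,d=read_camera('wrist');cv2.imwrite('pics/w2.png',p[:,:,::-1]);np.savez('pics/w2.npz',p=p,d=d)
P=pose('wrist',s); print(s['tool_pos'],s['tool_rot'],s['qpos'],s['time']); print(proj(P,[[.448,.2495,.056],[.448,.2495,0]]))
E
```

```text
time: 1.32
tool_pos: [0.4277, 0.2544, 0.2236]
tool_rot: [-1.57, 0.0, 1.344]
contact_force: [-0.3, 1.0, 0.7]
opening: 0.0917
[0.4276582  0.25443012 0.22362268] [-1.56999056e+00  2.97153565e-05  1.34354270e+00] [ 3.82281326e-01  3.10349660e-01  1.62923439e+00  4.68297808e-04
  1.20268632e+00 -9.61430028e-01] 1.325
[[279.90074647 216.1636663 ]
 [279.91824883 199.74657948]]
```

View pics/w2.png

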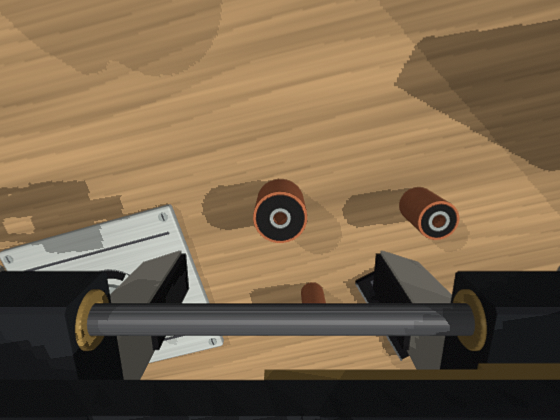

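Run:
```python
from h import *
p=np.load('pics/w2.npz')['p'];s=status.observe();P=pose('wrist',s)
c=p[175:250,240:320].astype(int)
for nm,m in [('dark',c.max(2)<70),('bore ring',(c.min(2)>120)&(abs(c[...,0]-c[...,2])<40))]:
    cs,_=cv2.findContours(m.astype(np.uint8),cv2.RETR_EXTERNAL,cv2.CHAIN_APPROX_NONE)
    q=max(cs,key=cv2.contourArea);(x,y),r,a=cv2.fitEllipse(q);print(nm,x+240,y+175,r,plane(P,[[x+240,y+175]],.056))
x=plane(P,[[280,217]],.056)[0]-s['tool_pos'];print(Ro.from_euler('xyz',s['tool_rot']).as_matrix().T@x)
```

```text
dark 279.66622161865234 217.3619728088379 (44.535545349121094, 47.13804244995117) [[0.4490163  0.24949245 0.056     ]]
bore ring 279.6656494140625 217.82464981079102 (18.33540916442871, 19.534385681152344) [[0.44945294 0.24939126 0.056     ]]
[-1.24444023e-04  1.67858575e-01 -2.19569808e-02]
```

```bash
python3 -m creep '[{"dx":0,"dy":0.02,"dz":-0.0215,"rx":0,"ry":0,"rz":0,"gripper":1},{"dx":0,"dy":0.07,"dz":-0.0215,"rx":0,"ry":0,"rz":0,"gripper":1},{"dx":0,"dy":0.12,"dz":-0.0215,"rx":0,"ry":0,"rz":0,"gripper":1},{"dx":0,"dy":0.16,"dz":-0.0215,"rx":0,"ry":0,"rz":0,"gripper":1},{"dx":0,"dy":0.187,"dz":-0.0215,"rx":0,"ry":0,"rz":0,"gripper":1},{"dx":0,"dy":0.187,"dz":-0.0215,"rx":0,"ry":0,"rz":0,"gripper":0.6},{"dx":0,"dy":0.187,"dz":-0.0215,"rx":0,"ry":0,"rz":0,"gripper":0.5},{"dx":0,"dy":0.187,"dz":-0.0215,"rx":0,"ry":0,"rz":0,"gripper":0.4},{"dx":0,"dy":0.187,"dz":-0.0215,"rx":0,"ry":0,"rz":0,"gripper":0.4},{"dx":0,"dy":0.187,"dz":-0.0215,"rx":0,"ry":0,"rz":0,"gripper":0.4}]' 20
python3 -c "
from h import *
s=status.observe();print(s)"
```

```text
time: 2.62
tool_pos: [0.4494, 0.2495, 0.0374]
tool_rot: [-1.572, -0.001, 1.344]
contact_force: [-0.9, -0.3, 4.6]
opening: 0.0499
{'time': 2.625, 'qpos': array([ 3.57668119e-01,  5.84460230e-01,  1.79439732e+00,  4.73508195e-05,
        7.61566562e-01, -9.86341087e-01]), 'qvel': array([-0.001015  , -0.00086125, -0.00123665,  0.00188641,  0.00328369,
        0.00164613]), 'joint_efforts': array([-1.94165432e-01, -4.44680107e+01, -1.54396677e+01,  1.49114669e-02,
       -2.73399940e-01,  3.02494853e-02]), 'tool_pos': array([0.4493788 , 0.24952421, 0.03743672]), 'tool_rot': array([-1.57175286e+00, -6.72021525e-04,  1.34397528e+00]), 'contact_force': array([-0.86447518, -0.33212263,  4.64868738]), 'torque': array([-0.10986864,  0.11780868,  0.04392072]), 'opening': 0.049918741578094866}
```

```bash
python3 -m creep '[{"dx":0,"dy":-0.03,"dz":0,"rx":0,"ry":0,"rz":0,"gripper":0.4},{"dx":0,"dy":-0.08,"dz":0,"rx":0,"ry":0,"rz":0,"gripper":0.4},{"dx":-0.02,"dy":-0.13,"dz":-0.015,"rx":0,"ry":0,"rz":0,"gripper":0.4},{"dx":-0.06,"dy":-0.165,"dz":-0.05,"rx":0,"ry":0,"rz":0,"gripper":0.4},{"dx":-0.1,"dy":-0.165,"dz":-0.085,"rx":0,"ry":0,"rz":0,"gripper":0.4},{"dx":-0.145,"dy":-0.165,"dz":-0.125,"rx":0,"ry":0,"rz":0,"gripper":0.4},{"dx":-0.188,"dy":-0.165,"dz":-0.165,"rx":0,"ry":0,"rz":0,"gripper":0.4},{"dx":-0.188,"dy":-0.165,"dz":-0.165,"rx":0,"ry":0,"rz":0,"gripper":0.4},{"dx":-0.188,"dy":-0.165,"dz":-0.165,"rx":0,"ry":0,"rz":0,"gripper":0.4}]'
python3 - <<'E'
from h import *
s=status.observe();p,d=read_camera('wrist');cv2.imwrite('pics/w3.png',p[:,:,::-1]);np.savez('pics/w3.npz',p=p,d=d,pos=s['tool_pos'],rot=s['tool_rot'])
P=pose('wrist',s); print(s['tool_pos'],s['tool_rot'],s['qpos'],s['time']); print(proj(P,[[.519,.0402,.093],[.519,.0402,.02],[.535,.048,.027]]))
E
```

```text
time: 3.75
tool_pos: [0.5669, 0.0293, 0.2011]
tool_rot: [-1.569, -0.0, 1.343]
contact_force: [0.2, -0.0, -1.6]
opening: 0.05
[0.56689481 0.02927772 0.20113619] [-1.56893956e+00 -3.04741967e-04  1.34312503e+00] [-8.37036776e-02  4.56220272e-01  1.46829743e+00  6.05065449e-04
  1.21886885e+00 -1.42703807e+00] 3.75
[[279.87045724 147.72667677]
 [279.87713239 137.30960865]
 [292.50302301 153.90635186]]
```

View pics/w3.png

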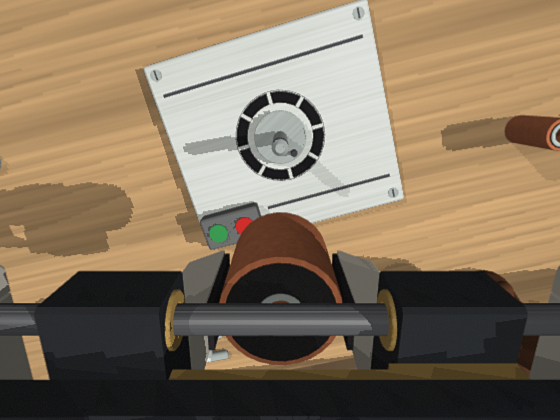

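Run:
```python
from h import *
p=np.load('pics/w3.npz')['p']; crop(p,280,140,50,50,6,'pics/w3c.png')
```

```text
(no output)
```

View pics/w3c.png

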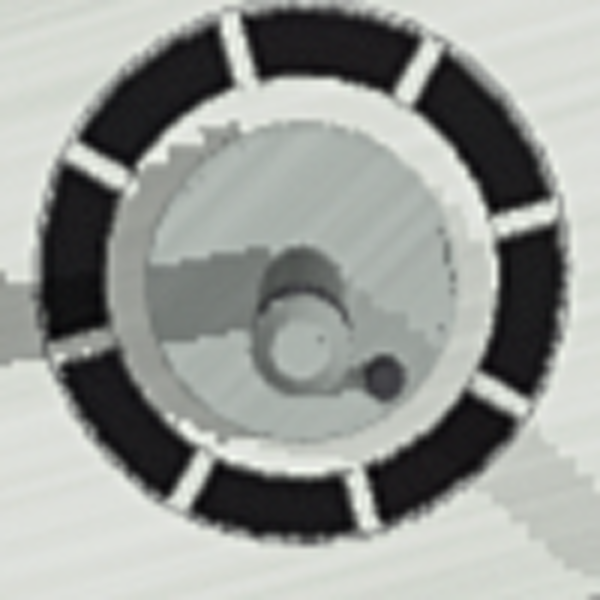

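Run:
```python
from h import *
z=np.load('pics/w3.npz'); s=dict(tool_pos=z['pos'],tool_rot=z['rot']);P=pose('wrist',s)
R=Ro.from_euler('xyz',z['rot']).as_matrix()
g=lambda x,y:[230+(x+.5)/6-.5,90+(y+.5)/6-.5]
for n,uv,h in [('tip',g(301,345),.093),('flange',g(300,280),.02),('pin',g(384,378),.027),('ring',g(304,273),.012)]:
    X=plane(P,[uv],h)[0]; print(n,X.round(4),(R.T@(X-z['pos'])).round(4))
# drum foot rim nearest in held image
```

```text
tip [0.5185 0.0402 0.093 ] [-0.0003  0.1082  0.0494]
flange [0.518  0.0402 0.02  ] [-0.0005  0.1812  0.0497]
pin [0.5341 0.0492 0.027 ] [0.0119 0.1742 0.0361]
ring [0.5179 0.0408 0.012 ] [1.000e-04 1.892e-01 5.000e-02]
```

```bash
python3 -m creep '[{"dx":0,"dy":0.01,"dz":0.025,"rx":0,"ry":0,"rz":0,"gripper":0.4},{"dx":-0.0003,"dy":0.04,"dz":0.0496,"rx":0,"ry":0,"rz":0,"gripper":0.4},{"dx":-0.0003,"dy":0.06,"dz":0.0496,"rx":0,"ry":0,"rz":0,"gripper":0.4},{"dx":-0.0003,"dy":0.06,"dz":0.0496,"rx":0,"ry":0,"rz":0,"gripper":0.4},{"dx":-0.0003,"dy":0.06,"dz":0.0496,"rx":0,"ry":0,"rz":0,"gripper":0.4}]'
python3 - <<'E'
from h import *
s=status.observe();print(s['tool_pos'],s['contact_force'],s['torque'])
for n in ['top','scene']:
    p,d=read_camera(n); c=p[205:265,240:300] if n=='top' else p[160:250,235:335]
    cv2.imwrite(f'pics/{n}4.png',cv2.resize(c[:,:,::-1],None,fx=6,fy=6,interpolation=2))
E
```

```text
time: 4.42
tool_pos: [0.5197, 0.0407, 0.1427]
tool_rot: [-1.572, -0.0, 1.345]
contact_force: [0.3, 0.3, -1.8]
opening: 0.0497
[0.51967614 0.0407475  0.14266925] [ 0.278161    0.3312755  -1.76357082] [ 0.00775232 -0.01180935 -0.04438351]
```

View pics/scene4.png

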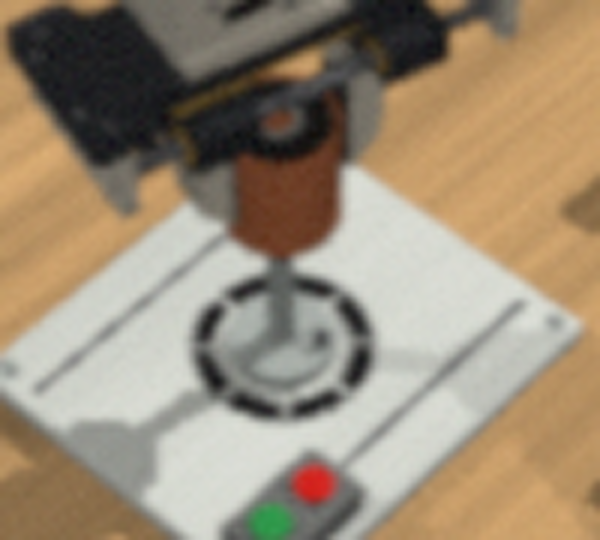

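```bash
python3 -m creep '[{"dx":0,"dy":0,"dz":0,"rx":0,"ry":0,"rz":0,"gripper":0.4},{"dx":-0.0003,"dy":0,"dz":0.0004,"rx":0,"ry":0,"rz":0,"gripper":0.4},{"dx":-0.0003,"dy":0,"dz":0.0004,"rx":0,"ry":0,"rz":0,"gripper":0.4}]'; python3 -c "
from h import *
s=status.observe();print(s['tool_pos'],s['tool_rot'],s['contact_force'])
P=pose('top');d=None
"
```

```text
time: 4.9
tool_pos: [0.5187, 0.0397, 0.1418]
tool_rot: [-1.571, -0.0, 1.344]
contact_force: [-0.5, 0.3, -1.8]
opening: 0.0494
[0.51873132 0.03973665 0.14181546] [-1.57092065e+00 -1.42419295e-04  1.34379967e+00] [-0.52891018  0.29625009 -1.83086407]
```

View pics/top4.png

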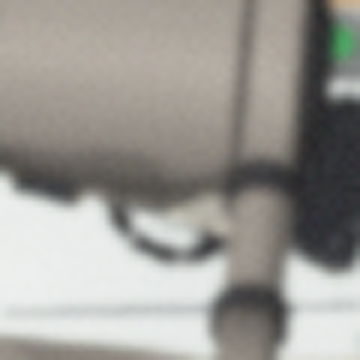

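```bash
python3 -m creep '[{"dx":0.0003,"dy":0.007,"dz":0,"rx":0,"ry":0,"rz":0,"gripper":0.4},{"dx":0.0003,"dy":0.011,"dz":0,"rx":0,"ry":0,"rz":0,"gripper":0.4},{"dx":0.0003,"dy":0.014,"dz":0,"rx":0,"ry":0,"rz":0,"gripper":0.4},{"dx":0.0003,"dy":0.017,"dz":0,"rx":0,"ry":0,"rz":0,"gripper":0.4}]'; python3 -c "
from h import *
s=status.observe();print(s['tool_pos'],s['tool_rot'],s['contact_force'],s['torque'])
"
```

```text
time: 5.4
tool_pos: [0.5188, 0.0401, 0.1244]
tool_rot: [-1.571, -0.0, 1.344]
contact_force: [-0.1, -0.6, -2.5]
opening: 0.0496
[0.51877042 0.04010428 0.12442964] [-1.57065444e+00 -3.90246868e-05  1.34401397e+00] [-0.0717297  -0.56474235 -2.54424169] [0.00495511 0.05381864 0.00236816]
```

```bash
python3 -m creep '[{"dx":0,"dy":0.007,"dz":0,"rx":0,"ry":0,"rz":0,"gripper":0.4},{"dx":0,"dy":0.014,"dz":0,"rx":0,"ry":0,"rz":0,"gripper":0.4}]'; python3 -m creep '[{"dx":0,"dy":0.01,"dz":0,"rx":0,"ry":0,"rz":0,"gripper":0.4},{"dx":0,"dy":0.02,"dz":0,"rx":0,"ry":0,"rz":0,"gripper":0.4},{"dx":0,"dy":0.03,"dz":0,"rx":0,"ry":0,"rz":0,"gripper":0.4},{"dx":0,"dy":0.036,"dz":0,"rx":0,"ry":0,"rz":0,"gripper":0.4}]'; python3 -c "
from h import *
s=status.observe();print(s['tool_pos'],s['tool_rot'],s['contact_force'],s['torque'])
"
```

```text
time: 5.65
tool_pos: [0.5187, 0.0401, 0.1102]
tool_rot: [-1.571, -0.0, 1.344]
contact_force: [0.3, -0.4, -1.9]
opening: 0.0499
time: 6.15
tool_pos: [0.5186, 0.0401, 0.0739]
tool_rot: [-1.57, 0.0, 1.344]
contact_force: [-0.6, -0.2, -1.5]
opening: 0.0494
[0.51860549 0.04011147 0.07388725] [-1.57011770e+00  2.28915943e-05  1.34398124e+00] [-0.58730234 -0.15464022 -1.47296116] [ 0.00354706 -0.07480318 -0.00538504]
```

```bash
python3 -m creep '[{"dx":0,"dy":0.003,"dz":0,"rx":0,"ry":0,"rz":0,"gripper":0.4},{"dx":0,"dy":0.006,"dz":0,"rx":0,"ry":0,"rz":0,"gripper":0.4},{"dx":0,"dy":0.0085,"dz":0,"rx":0,"ry":0,"rz":0,"gripper":0.4},{"dx":0,"dy":0.0095,"dz":0,"rx":0,"ry":0,"rz":0,"gripper":0.4}]';  python3 -m creep '[{"dx":0,"dy":0.001,"dz":0,"rx":0,"ry":0,"rz":0,"gripper":0.4}]'
```

```text
time: 6.65
tool_pos: [0.5188, 0.0401, 0.0652]
tool_rot: [-1.571, -0.0, 1.344]
contact_force: [0.3, 0.5, -1.6]
opening: 0.0496
time: 6.78
tool_pos: [0.5189, 0.0401, 0.0643]
tool_rot: [-1.571, -0.0, 1.344]
contact_force: [-0.4, 0.2, 1.7]
opening: 0.05
```

```bash
python3 -m creep '[{"dx":0,"dy":0.0008,"dz":0,"rx":0,"ry":0,"rz":0,"gripper":0.4},{"dx":0,"dy":0.0008,"dz":0,"rx":0,"ry":0.04,"rz":0,"gripper":0.4},{"dx":0,"dy":0.0008,"dz":0,"rx":0,"ry":0.08,"rz":0,"gripper":0.4},{"dx":0,"dy":0.0008,"dz":0,"rx":0,"ry":0.12,"rz":0,"gripper":0.4}]' 10;  python3 -m creep '[{"dx":0,"dy":0,"dz":0,"rx":0,"ry":0.04,"rz":0,"gripper":0.4},{"dx":0,"dy":0,"dz":0,"rx":0,"ry":0.08,"rz":0,"gripper":0.4},{"dx":0,"dy":0,"dz":0,"rx":0,"ry":0.12,"rz":0,"gripper":0.4}]'
```

```text
time: 7.28
tool_pos: [0.5191, 0.0404, 0.0642]
tool_rot: [-1.572, -0.001, 1.223]
contact_force: [-2.5, 1.6, 4.3]
opening: 0.0497
time: 7.65
tool_pos: [0.5192, 0.0405, 0.0642]
tool_rot: [-1.572, -0.001, 1.103]
contact_force: [-1.9, 1.0, 4.4]
opening: 0.05
```

```bash
python3 -m creep '[{"dx":0,"dy":0,"dz":0,"rx":0,"ry":0.04,"rz":0,"gripper":0.4},{"dx":0,"dy":0,"dz":0,"rx":0,"ry":0.08,"rz":0,"gripper":0.4},{"dx":0,"dy":0,"dz":0,"rx":0,"ry":0.12,"rz":0,"gripper":0.4}]';python3 -c "
from h import *
print(status.observe()['torque'])"
```

```text
time: 8.02
tool_pos: [0.5192, 0.0405, 0.0642]
tool_rot: [-1.572, -0.001, 0.983]
contact_force: [-1.1, 2.3, 4.3]
opening: 0.05
[0.40239389 0.09927793 0.07390931]
```

```bash
python3 -m creep '[{"dx":0,"dy":0,"dz":0,"rx":0,"ry":0.04,"rz":0,"gripper":0.4},{"dx":0,"dy":0,"dz":0,"rx":0,"ry":0.08,"rz":0,"gripper":0.4},{"dx":0,"dy":0,"dz":0,"rx":0,"ry":0.12,"rz":0,"gripper":0.4}]';python3 -c "
from h import *
print(status.observe()['torque'])"
```

```text
time: 8.4
tool_pos: [0.5192, 0.0405, 0.0642]
tool_rot: [-1.571, -0.001, 0.863]
contact_force: [-0.6, 2.1, 3.7]
opening: 0.0499
[0.45794358 0.14791825 0.12904571]
```

```bash
python3 -m creep '[{"dx":0,"dy":0,"dz":0,"rx":0,"ry":0.04,"rz":0,"gripper":0.4},{"dx":0,"dy":0,"dz":0,"rx":0,"ry":0.08,"rz":0,"gripper":0.4}]';python3 -c "
from h import *
print(status.observe()['torque'])"
```

```text
time: 8.65
tool_pos: [0.5192, 0.0406, 0.0641]
tool_rot: [-1.571, -0.001, 0.783]
contact_force: [-0.9, 2.1, 3.9]
opening: 0.0496
[0.44925153 0.16922736 0.03401566]
```

```bash
python3 -m creep '[{"dx":0,"dy":0,"dz":0,"rx":0,"ry":0.04,"rz":0,"gripper":0.4},{"dx":0,"dy":0,"dz":0,"rx":0,"ry":0.08,"rz":0,"gripper":0.4}]';python3 -c "
from h import *
print(status.observe()['torque'])"
```

```text
time: 8.9
tool_pos: [0.5192, 0.0406, 0.0641]
tool_rot: [-1.571, -0.002, 0.703]
contact_force: [-1.5, 2.3, 3.9]
opening: 0.05
[0.45347529 0.1413633  0.01238763]
```

```bash
python3 -m creep '[{"dx":0,"dy":0,"dz":0,"rx":0,"ry":0.04,"rz":0,"gripper":0.4},{"dx":0,"dy":0,"dz":0,"rx":0,"ry":0.08,"rz":0,"gripper":0.4},{"dx":0,"dy":0,"dz":0,"rx":0,"ry":0.12,"rz":0,"gripper":0.4}]'
```

```text
time: 9.28
tool_pos: [0.5192, 0.0406, 0.0641]
tool_rot: [-1.571, -0.002, 0.583]
contact_force: [-1.4, 2.5, 3.6]
opening: 0.05
```

```bash
python3 -m creep '[{"dx":0,"dy":0,"dz":0,"rx":0,"ry":0.04,"rz":0,"gripper":0.4},{"dx":0,"dy":0,"dz":0,"rx":0,"ry":0.08,"rz":0,"gripper":0.4},{"dx":0,"dy":0,"dz":0,"rx":0,"ry":0.12,"rz":0,"gripper":0.4}]'
```

```text
time: 9.65
tool_pos: [0.5192, 0.0406, 0.0642]
tool_rot: [-1.571, -0.002, 0.463]
contact_force: [-1.2, 3.3, 4.1]
opening: 0.05
```

```bash
python3 -m creep '[{"dx":0,"dy":0,"dz":0,"rx":0,"ry":0.04,"rz":0,"gripper":0.4},{"dx":0,"dy":0,"dz":0,"rx":0,"ry":0.08,"rz":0,"gripper":0.4},{"dx":0,"dy":0,"dz":0,"rx":0,"ry":0.12,"rz":0,"gripper":0.4}]'
```

```text
time: 10.02
tool_pos: [0.5192, 0.0406, 0.0642]
tool_rot: [-1.571, -0.002, 0.343]
contact_force: [-1.2, 2.2, 3.5]
opening: 0.0499
```

```bash
python3 -m creep '[{"dx":0,"dy":0,"dz":0,"rx":0,"ry":0.04,"rz":0,"gripper":0.4},{"dx":0,"dy":0,"dz":0,"rx":0,"ry":0.08,"rz":0,"gripper":0.4},{"dx":0,"dy":0,"dz":0,"rx":0,"ry":0.12,"rz":0,"gripper":0.4}]'
```

```text
time: 10.4
tool_pos: [0.5193, 0.0406, 0.0641]
tool_rot: [-1.57, -0.002, 0.223]
contact_force: [0.6, 1.8, 3.5]
opening: 0.0505
```

```bash
python3 -m creep '[{"dx":0,"dy":0,"dz":0,"rx":0,"ry":0.04,"rz":0,"gripper":0.4},{"dx":0,"dy":0,"dz":0,"rx":0,"ry":0.08,"rz":0,"gripper":0.4},{"dx":0,"dy":0,"dz":0,"rx":0,"ry":0.12,"rz":0,"gripper":0.4}]';python3 -c "
from h import *
s=status.observe();print(s['torque'],s['qpos'])"
```

```text
time: 10.78
tool_pos: [0.5192, 0.0405, 0.0639]
tool_rot: [-1.57, -0.001, 0.103]
contact_force: [-0.6, 1.1, 0.7]
opening: 0.0501
[ 0.21048052  0.09660252 -0.03606457] [-6.98205865e-02  5.50246357e-01  1.75693021e+00  7.79409120e-04
  8.33234550e-01 -1.73070231e-01]
```

```bash
python3 -m creep '[{"dx":0,"dy":0.0006,"dz":0,"rx":0,"ry":0,"rz":0,"gripper":0.4},{"dx":0,"dy":0.0012,"dz":0,"rx":0,"ry":0,"rz":0,"gripper":0.4}]'
```

```text
time: 11.02
tool_pos: [0.5193, 0.04, 0.0626]
tool_rot: [-1.571, -0.002, 0.105]
contact_force: [1.1, -0.8, -2.0]
opening: 0.0502
```

```bash
python3 -m creep '[{"dx":0,"dy":0.0012,"dz":0,"rx":0,"ry":0,"rz":0,"gripper":0.4},{"dx":0,"dy":0.0024,"dz":0,"rx":0,"ry":0,"rz":0,"gripper":0.4}]'
```

```text
time: 11.28
tool_pos: [0.5196, 0.0399, 0.0599]
tool_rot: [-1.571, -0.002, 0.104]
contact_force: [2.6, -0.1, 1.8]
opening: 0.0498
```

```bash
python3 -m creep '[{"dx":0,"dy":0.0012,"dz":0,"rx":0,"ry":0,"rz":0,"gripper":0.4},{"dx":0,"dy":0.002,"dz":0,"rx":0,"ry":0,"rz":0,"gripper":0.4}]'
```

```text
time: 11.52
tool_pos: [0.5195, 0.0399, 0.0581]
tool_rot: [-1.571, -0.002, 0.104]
contact_force: [3.3, -0.9, 2.9]
opening: 0.0496
```

```bash
python3 -m creep '[{"dx":0.0003,"dy":0.0006,"dz":0,"rx":0,"ry":0.015,"rz":0,"gripper":0.4},{"dx":0.0003,"dy":0.0012,"dz":0,"rx":0,"ry":0.02,"rz":0,"gripper":0.4}]'
```

```text
time: 11.78
tool_pos: [0.5195, 0.0399, 0.0573]
tool_rot: [-1.571, -0.001, 0.084]
contact_force: [1.0, -2.2, 12.1]
opening: 0.0498
```

```bash
python3 -m creep '[{"dx":0,"dy":0.0006,"dz":0,"rx":0,"ry":0,"rz":0,"gripper":0.4},{"dx":0,"dy":0.0006,"dz":0,"rx":0,"ry":0,"rz":0,"gripper":0.4}]'; python3 -c "
from h import *
s=status.observe();print(s['torque'])"
```

```text
time: 12.02
tool_pos: [0.5195, 0.04, 0.0571]
tool_rot: [-1.571, -0.001, 0.084]
contact_force: [1.2, -1.7, 12.4]
opening: 0.0499
[-0.40260369 -0.08856789  0.08817427]
```

```bash
python3 -m creep '[{"dx":0,"dy":-0.0008,"dz":0,"rx":0,"ry":0,"rz":0,"gripper":0.6},{"dx":0,"dy":-0.0008,"dz":0,"rx":0,"ry":0,"rz":0,"gripper":0.8},{"dx":0,"dy":-0.0008,"dz":0,"rx":0,"ry":0,"rz":0,"gripper":0.8},{"dx":0,"dy":-0.01,"dz":0,"rx":0,"ry":0,"rz":0,"gripper":0.8},{"dx":0,"dy":-0.05,"dz":0,"rx":0,"ry":0,"rz":0,"gripper":0.8},{"dx":0,"dy":-0.1,"dz":-0.01,"rx":0,"ry":0,"rz":0,"gripper":0.8},{"dx":0,"dy":-0.14,"dz":-0.04,"rx":0,"ry":0,"rz":0,"gripper":0.8},{"dx":0,"dy":-0.14,"dz":-0.05,"rx":0,"ry":0,"rz":0,"gripper":0.8},{"dx":0,"dy":-0.14,"dz":-0.05,"rx":0,"ry":0,"rz":0,"gripper":0.8}]'
python3 - <<'E'
from h import *
s=status.observe();p,d=read_camera('wrist');cv2.imwrite('pics/w5.png',p[:,:,::-1]);np.savez('pics/w5.npz',p=p,d=d,pos=s['tool_pos'],rot=s['tool_rot'])
P=pose('wrist',s); print(s['tool_pos'],s['tool_rot'],s['contact_force']); print(proj(P,[[.5188,.0402,.093],[.5188,.0402,.076],[.5188,.0402,.083]]))
p,d=read_camera('scene');cv2.imwrite('pics/s5.png',cv2.resize(p[150:260,220:350,::-1],None,fx=5,fy=5,interpolation=2))
E
```

```text
time: 13.15
tool_pos: [0.5227, -0.01, 0.1956]
tool_rot: [-1.57, 0.001, 0.083]
contact_force: [-0.8, 0.6, -0.4]
opening: 0.0735
[ 0.52273682 -0.01002035  0.19558498] [-1.57028202e+00  8.96345856e-04  8.26410348e-02] [-0.81389986  0.56409202 -0.36303723]
[[281.69393434 146.32345999]
 [281.65334907 143.40277854]
 [281.66942674 144.55978561]]
```

View pics/w5.png

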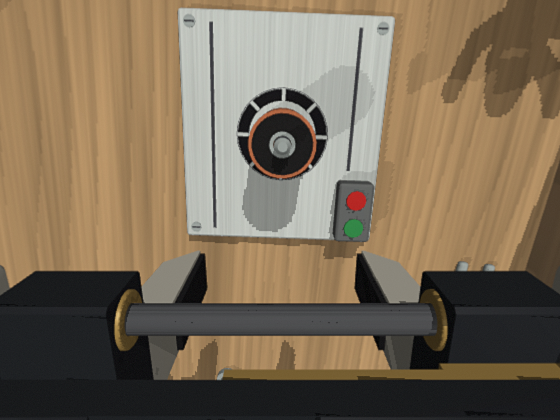

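View pics/s5.png

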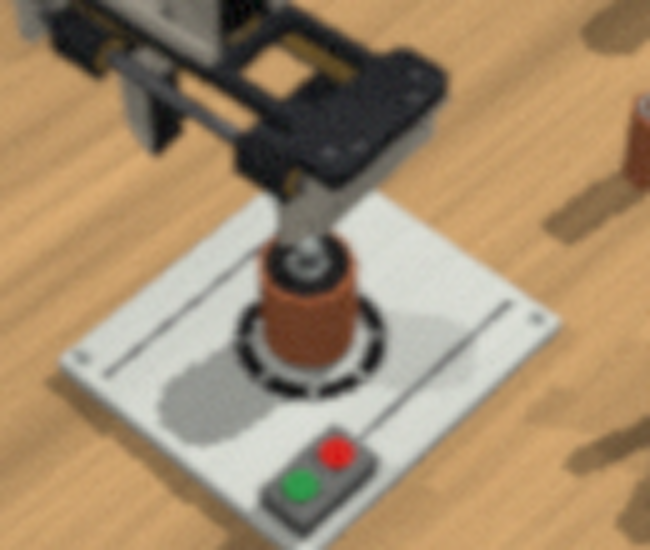

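Run:
```python
from h import *
z=np.load('pics/w5.npz');p,d=z['p'],z['d'];s=dict(tool_pos=z['pos'],tool_rot=z['rot']);P=pose('wrist',s)
X=cloud(P,d)
print('drumtop z',np.median(X[160:170,262:268,2]),np.median(X[135:155,258:264,2]),np.median(X[135:155,304:310,2]),'plate',np.median(X[60:80,230:250,2]),np.median(X[100:180,195:205,2]),'tip',X[145,282])
crop(p,282,144,45,45,6,'pics/w5c.png')
```

```text
drumtop z 0.07682547008791016 0.07675085249362582 0.07689034677125833 plate 0.012635108145394675 0.012672209411104085 tip [0.51893127 0.04112382 0.09311772]
```

View pics/w5c.png

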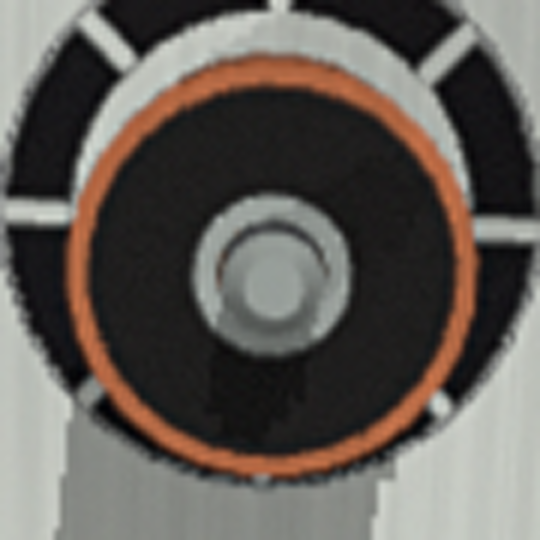

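```bash
python3 -m creep '[{"dx":0.003,"dy":0,"dz":-0.05,"rx":0,"ry":0,"rz":0,"gripper":0.65},{"dx":0.006,"dy":0,"dz":-0.11,"rx":0,"ry":0,"rz":0,"gripper":0.65},{"dx":0.01,"dy":0,"dz":-0.17,"rx":0,"ry":0,"rz":0,"gripper":0.65},{"dx":0.014,"dy":0,"dz":-0.23,"rx":0,"ry":0,"rz":0,"gripper":0.65},{"dx":0.017,"dy":0,"dz":-0.29,"rx":0,"ry":0,"rz":0,"gripper":0.65},{"dx":0.02,"dy":0,"dz":-0.345,"rx":0,"ry":0,"rz":0,"gripper":0.65},{"dx":0.02,"dy":0,"dz":-0.345,"rx":0,"ry":0,"rz":0,"gripper":0.65},{"dx":0.02,"dy":0,"dz":-0.345,"rx":0,"ry":0,"rz":0,"gripper":0.65},{"dx":0.02,"dy":0,"dz":-0.345,"rx":0,"ry":0,"rz":0,"gripper":0.65}]'
python3 - <<'E'
from h import *
s=status.observe();p,d=read_camera('wrist');cv2.imwrite('pics/w6.png',p[:,:,::-1]);np.savez('pics/w6.npz',p=p,d=d,pos=s['tool_pos'],rot=s['tool_rot'])
P=pose('wrist',s); print(s['tool_pos'],s['tool_rot'],s['contact_force'],s['qpos']); print(proj(P,[[.5693,-.326,.007]]))
E
```

```text
time: 14.38
tool_pos: [0.5724, -0.3499, 0.1957]
tool_rot: [-1.57, 0.001, 0.086]
contact_force: [0.0, 0.1, -0.3]
opening: 0.0593
[ 0.57240139 -0.3498517   0.1957269 ] [-1.56968837e+00  6.41975980e-04  8.59700207e-02] [ 0.01026015  0.10696502 -0.33870756] [-6.62916257e-01  6.50968717e-01  1.14136513e+00  3.83725709e-04
  1.35048336e+00 -7.48970009e-01]
[[280.09395352 163.29267764]]
```

View pics/w6.png

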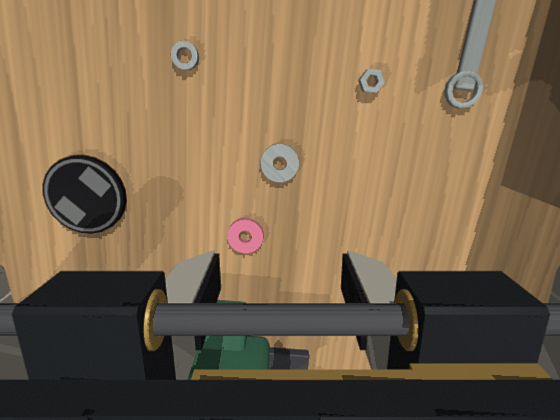

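Run:
```python
from h import *
z=np.load('pics/w6.npz');p,d=z['p'],z['d'];s=dict(tool_pos=z['pos'],tool_rot=z['rot']);P=pose('wrist',s);R=Ro.from_euler('xyz',z['rot']).as_matrix()
c=p[138:190,252:308].astype(int);m=((c[...,0]-c[...,2])<25)&(c.min(2)>90)
cs,_=cv2.findContours(m.astype(np.uint8),cv2.RETR_EXTERNAL,cv2.CHAIN_APPROX_NONE);q=max(cs,key=cv2.contourArea)
(x,y),r,a=cv2.fitEllipse(q);X=plane(P,[[x+252,y+138]],.007)[0];print(x+252,y+138,r,X,R.T@(X-z['pos']),'diam mm',np.array(r)/355*np.linalg.norm(X-P[3])*1e3)
```

```text
279.32313346862793 162.5812931060791 (37.33994674682617, 37.84284210205078) [ 0.56852399 -0.32539503  0.007     ] [-0.00164197  0.18875524  0.02449016] diam mm [35.25174623 35.72651765]
```

```bash
python3 -m creep '[{"dx":-0.0015,"dy":0.03,"dz":0.0243,"rx":0,"ry":0,"rz":0,"gripper":0.65},{"dx":-0.0015,"dy":0.08,"dz":0.0243,"rx":0,"ry":0,"rz":0,"gripper":0.65},{"dx":-0.0015,"dy":0.13,"dz":0.0243,"rx":0,"ry":0,"rz":0,"gripper":0.65},{"dx":-0.0015,"dy":0.162,"dz":0.0243,"rx":0,"ry":0,"rz":0,"gripper":0.65},{"dx":-0.0015,"dy":0.172,"dz":0.0243,"rx":0,"ry":0,"rz":0,"gripper":0.65},{"dx":-0.0015,"dy":0.172,"dz":0.0243,"rx":0,"ry":0,"rz":0,"gripper":0.65},{"dx":-0.0015,"dy":0.172,"dz":0.0243,"rx":0,"ry":0,"rz":0,"gripper":0.65}]'
python3 - <<'E'
from h import *
p,d=read_camera('scene');cv2.imwrite('pics/s7.png',cv2.resize(p[270:370,110:250,::-1],None,fx=5,fy=5,interpolation=2))
print(status.observe()['tool_pos'])
E
```

```text
time: 15.3
tool_pos: [0.5697, -0.3281, 0.026]
tool_rot: [-1.573, -0.002, 0.084]
contact_force: [0.4, -0.3, 1.2]
opening: 0.0596
[ 0.56958555 -0.32822778  0.02596449]
```

View pics/s7.png

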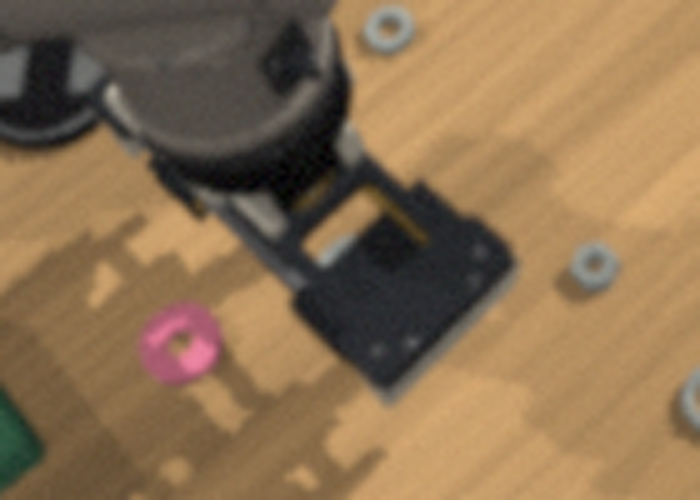

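```bash
python3 -m creep '[{"dx":0,"dy":0.002,"dz":0,"rx":0,"ry":0,"rz":0,"gripper":0.65},{"dx":0,"dy":0.002,"dz":0,"rx":0,"ry":0,"rz":0,"gripper":0.65},{"dx":0,"dy":0.002,"dz":0,"rx":0,"ry":0,"rz":0,"gripper":0.65}]'; python3 -c "
from h import *
s=status.observe();print(s['tool_pos'],s['tool_rot'])"
```

```text
time: 15.72
tool_pos: [0.5686, -0.3278, 0.0221]
tool_rot: [-1.571, -0.0, 0.084]
contact_force: [0.0, 0.2, -0.7]
opening: 0.0599
[ 0.56862939 -0.32776736  0.02211974] [-1.57082844e+00 -1.37087094e-04  8.39363606e-02]
```

```bash
python3 -m creep '[{"dx":0,"dy":0.001,"dz":0.0022,"rx":0,"ry":0,"rz":0,"gripper":0.65},{"dx":0,"dy":0.0034,"dz":0.0022,"rx":0,"ry":0,"rz":0,"gripper":0.65},{"dx":0,"dy":0.0034,"dz":0.0022,"rx":0,"ry":0,"rz":0,"gripper":0.65}]'; python3 -c "
from h import *
s=status.observe();print(s['tool_pos'],s['tool_rot'],s['contact_force'])
p,d=read_camera('wrist');cv2.imwrite('pics/w8.png',p[:,:,::-1])"
```

```text
time: 16.1
tool_pos: [0.5683, -0.3254, 0.0182]
tool_rot: [-1.57, 0.0, 0.084]
contact_force: [0.0, 0.8, -0.2]
opening: 0.0596
[ 0.56825461 -0.32536817  0.01822209] [-1.57028580e+00  4.67860992e-04  8.39848606e-02] [ 0.01586692  0.8451658  -0.19602319]
```

View pics/w8.png

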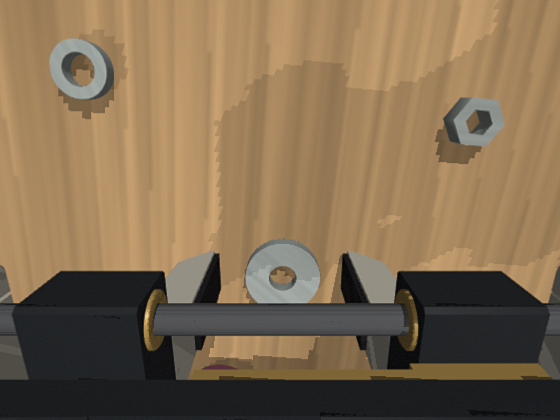

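Run:
```python
from h import *
s=status.observe();P=pose('wrist',s);R=Ro.from_euler('xyz',s['tool_rot']).as_matrix()
for uv in [(282.5,277),(282.5,276)]:
    X=plane(P,[uv],.007)[0];print(X,R.T@(X-s['tool_pos']))
# outer edges
for uv in [(245.5,276),(320,276)]: print(plane(P,[uv],.007)[0])
print(proj(P,[[.5685,-.3254,.007]]))
crop(cv2.imread('pics/w8.png')[:,:,::-1],282,272,50,42,6,'pics/w8c.png')
```

```text
[ 0.56890763 -0.32582206  0.007     ] [ 0.00052604  0.01135416 -0.00043615]
[ 0.56886187 -0.32529139  0.007     ] [5.25007056e-04 1.13543328e-02 9.64852531e-05]
[ 0.55120646 -0.32679387  0.007     ]
[ 0.5867519  -0.32377134  0.007     ]
[[281.72766542 276.14573194]]
```

View pics/w8c.png

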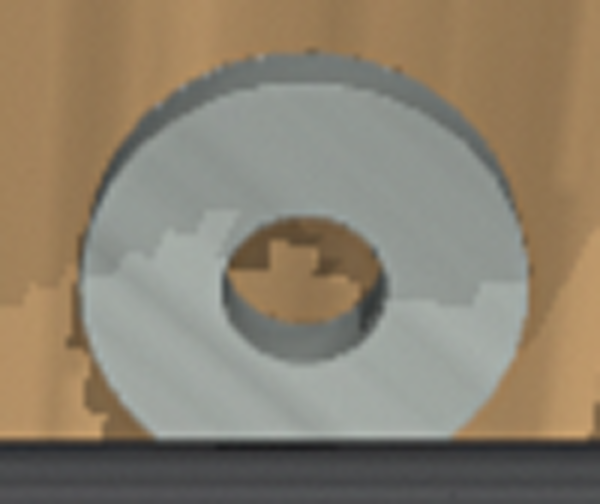

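```bash
python3 -m creep '[{"dx":0.0004,"dy":0,"dz":-0.0008,"rx":0,"ry":0,"rz":0,"gripper":0.55},{"dx":0.0004,"dy":0,"dz":-0.0008,"rx":0,"ry":0,"rz":0,"gripper":0.45},{"dx":0.0004,"dy":0,"dz":-0.0008,"rx":0,"ry":0,"rz":0,"gripper":0.3},{"dx":0.0004,"dy":0,"dz":-0.0008,"rx":0,"ry":0,"rz":0,"gripper":0.3},{"dx":0.0004,"dy":0,"dz":-0.0008,"rx":0,"ry":0,"rz":0,"gripper":0.3}]' 15; python3 -c "
from h import *
s=status.observe();print(s['tool_pos'],s['tool_rot'],s['contact_force'])
p,d=read_camera('wrist');cv2.imwrite('pics/w9.png',p[:,:,::-1]);crop(p,282,272,50,42,6,'pics/w9c.png')"
```

```text
time: 16.77
tool_pos: [0.5689, -0.3263, 0.0186]
tool_rot: [-1.571, -0.0, 0.084]
contact_force: [-0.0, -0.3, -0.1]
opening: 0.0346
[ 0.56890359 -0.32631385  0.01862424] [-1.57077450e+00 -8.63350956e-05  8.39296696e-02] [-0.00682938 -0.26534391 -0.14253446]
```

View pics/w9c.png

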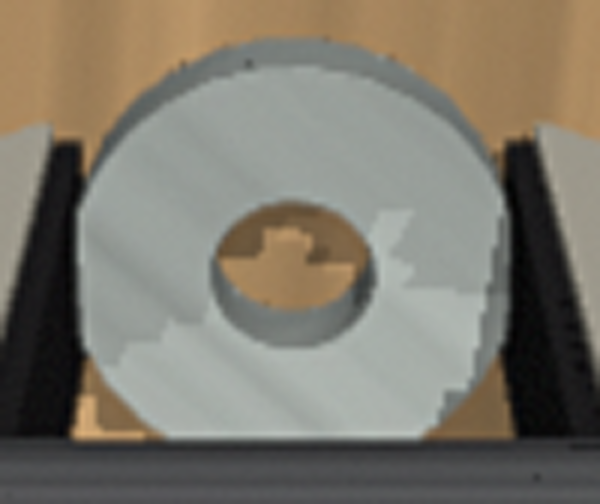

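```bash
python3 -m creep '[{"dx":0,"dy":-0.03,"dz":0,"rx":0,"ry":0,"rz":0,"gripper":0.3},{"dx":0,"dy":-0.08,"dz":0.01,"rx":0,"ry":0,"rz":0,"gripper":0.3},{"dx":-0.002,"dy":-0.13,"dz":0.04,"rx":0,"ry":0,"rz":0,"gripper":0.3},{"dx":-0.005,"dy":-0.13,"dz":0.09,"rx":0,"ry":0,"rz":0,"gripper":0.3},{"dx":-0.008,"dy":-0.13,"dz":0.145,"rx":0,"ry":0,"rz":0,"gripper":0.3},{"dx":-0.011,"dy":-0.13,"dz":0.2,"rx":0,"ry":0,"rz":0,"gripper":0.3},{"dx":-0.014,"dy":-0.13,"dz":0.255,"rx":0,"ry":0,"rz":0,"gripper":0.3},{"dx":-0.017,"dy":-0.13,"dz":0.305,"rx":0,"ry":0,"rz":0,"gripper":0.3},{"dx":-0.0189,"dy":-0.13,"dz":0.345,"rx":0,"ry":0,"rz":0,"gripper":0.3},{"dx":-0.0189,"dy":-0.12,"dz":0.3689,"rx":0,"ry":0,"rz":0,"gripper":0.3},{"dx":-0.0189,"dy":-0.11,"dz":0.3689,"rx":0,"ry":0,"rz":0,"gripper":0.3},{"dx":-0.0189,"dy":-0.11,"dz":0.3689,"rx":0,"ry":0,"rz":0,"gripper":0.3},{"dx":-0.0189,"dy":-0.11,"dz":0.3689,"rx":0,"ry":0,"rz":0,"gripper":0.3},{"dx":-0.0189,"dy":-0.11,"dz":0.3689,"rx":0,"ry":0,"rz":0,"gripper":0.3}]'
python3 - <<'E'
from h import *
s=status.observe();print(s['tool_pos'],s['tool_rot'],s['contact_force'])
P=pose('wrist',s);print(proj(P,[[.5188,.0400,.093]]))
p,d=read_camera('wrist');cv2.imwrite('pics/w10.png',p[:,:,::-1]);crop(p,282,272,50,42,6,'pics/w10c.png')
p,d=read_camera('scene');cv2.imwrite('pics/s10.png',cv2.resize(p[160:250,235:335,::-1],None,fx=6,fy=6,interpolation=2))
E
```

```text
time: 18.58
tool_pos: [0.5194, 0.0389, 0.1289]
tool_rot: [-1.571, -0.001, 0.083]
contact_force: [-0.3, 1.0, -0.0]
opening: 0.0342
[0.51943934 0.03892383 0.12888831] [-1.57085056e+00 -5.98931938e-04  8.27619800e-02] [-0.2971108   1.00111654 -0.04203901]
[[280.27430302 252.89432084]]
```

View pics/w10c.png

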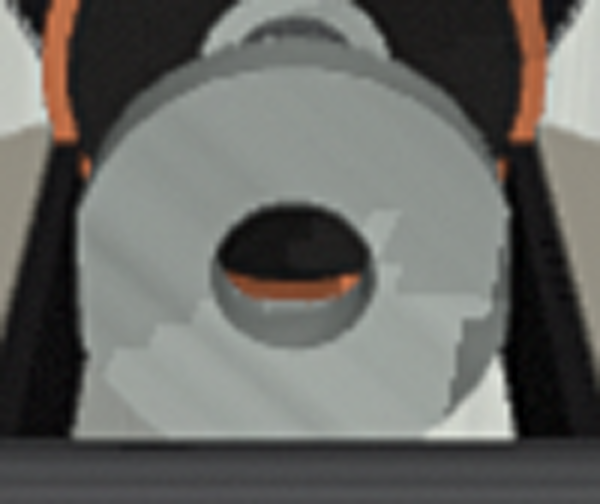

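View pics/s10.png

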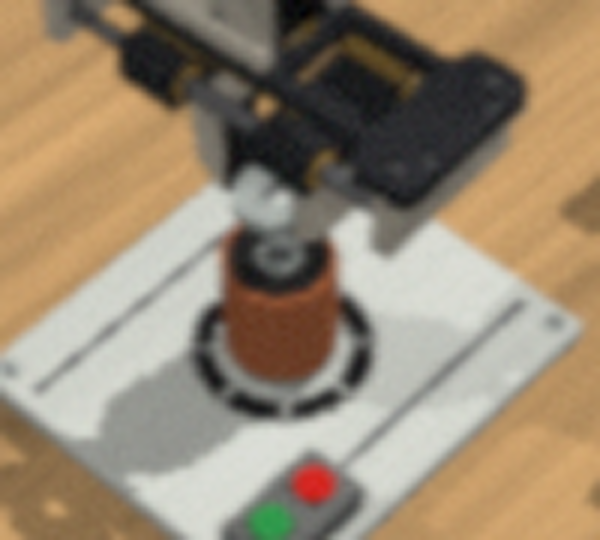

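```bash
python3 -m creep '[{"dx":-0.0003,"dy":0,"dz":0.0005,"rx":0,"ry":0,"rz":0,"gripper":0.3},{"dx":-0.0003,"dy":0.005,"dz":0.0005,"rx":0,"ry":0,"rz":0,"gripper":0.3},{"dx":-0.0003,"dy":0.009,"dz":0.0005,"rx":0,"ry":0,"rz":0,"gripper":0.3},{"dx":-0.0003,"dy":0.009,"dz":0.0005,"rx":0,"ry":0,"rz":0,"gripper":0.3}]'
python3 - <<'E'
from h import *
s=status.observe();print(s['tool_pos'],s['tool_rot'],s['contact_force'])
P=pose('wrist',s);print(proj(P,[[.5188,.0400,.093]]))
p,d=read_camera('wrist');crop(p,282,272,50,42,6,'pics/w11c.png')
E
```

```text
time: 19.18
tool_pos: [0.5184, 0.0403, 0.1191]
tool_rot: [-1.571, 0.001, 0.084]
contact_force: [0.1, -0.0, -0.7]
opening: 0.0343
[0.51844658 0.04028055 0.11906483] [-1.57055160e+00  1.06104595e-03  8.41353123e-02] [ 0.1349908  -0.00703488 -0.69988226]
[[282.03778151 263.2615294 ]]
```

View pics/w11c.png

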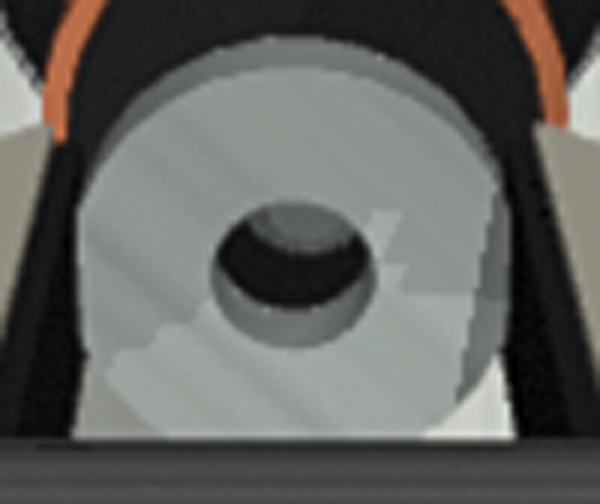

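```bash
python3 -m creep '[{"dx":0.0005,"dy":0.004,"dz":-0.0005,"rx":0,"ry":0,"rz":0,"gripper":0.3},{"dx":0.0005,"dy":0.006,"dz":-0.0005,"rx":0,"ry":0,"rz":0,"gripper":0.3},{"dx":0.0005,"dy":0.006,"dz":-0.0005,"rx":0,"ry":0,"rz":0,"gripper":0.3}]'
python3 - <<'E'
from h import *
s=status.observe();print(s['tool_pos'],s['tool_rot'],s['contact_force'])
P=pose('wrist',s);print(proj(P,[[.5188,.0400,.093]]))
p,d=read_camera('wrist');crop(p,282,272,50,42,6,'pics/w12c.png')
E
```

```text
time: 19.6
tool_pos: [0.5192, 0.0397, 0.1134]
tool_rot: [-1.571, 0.0, 0.084]
contact_force: [-0.5, -0.0, 0.2]
opening: 0.0346
[0.51918594 0.03974879 0.11336811] [-1.57060350e+00  4.52482025e-04  8.39202516e-02] [-0.47766315 -0.02983379  0.22284106]
[[280.6663826  267.16979791]]
```

View pics/w12c.png

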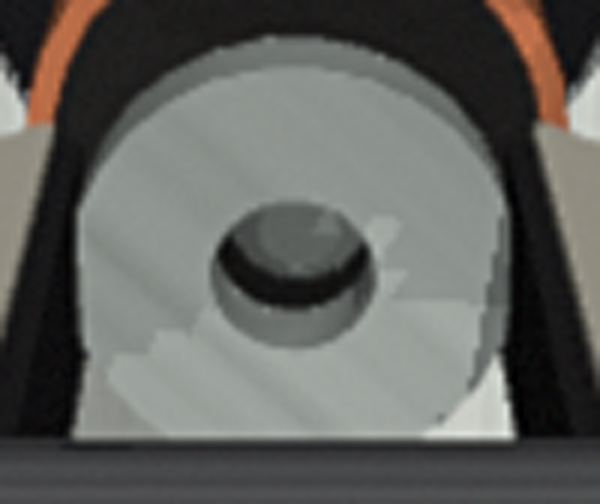

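```bash
python3 -m creep '[{"dx":0,"dy":0.002,"dz":0,"rx":0,"ry":0,"rz":0,"gripper":0.3},{"dx":0,"dy":0.004,"dz":0,"rx":0,"ry":0,"rz":0,"gripper":0.3},{"dx":0,"dy":0.006,"dz":0,"rx":0,"ry":0,"rz":0,"gripper":0.3}]'
```

```text
time: 20.02
tool_pos: [0.5193, 0.0398, 0.1075]
tool_rot: [-1.571, -0.0, 0.084]
contact_force: [0.3, 0.7, -0.1]
opening: 0.0342
```

```bash
python3 -m creep '[{"dx":0,"dy":0.003,"dz":0,"rx":0,"ry":0,"rz":0,"gripper":0.3},{"dx":0,"dy":0.006,"dz":0,"rx":0,"ry":0,"rz":0,"gripper":0.3},{"dx":0,"dy":0.009,"dz":0,"rx":0,"ry":0,"rz":0,"gripper":0.3}]'
```

```text
time: 20.4
tool_pos: [0.5193, 0.0397, 0.0983]
tool_rot: [-1.571, 0.0, 0.084]
contact_force: [0.5, -0.4, -1.0]
opening: 0.0339
```

```bash
python3 -m creep '[{"dx":0,"dy":0.0015,"dz":0,"rx":0,"ry":0,"rz":0,"gripper":0.3},{"dx":0,"dy":0.003,"dz":0,"rx":0,"ry":0,"rz":0,"gripper":0.3},{"dx":0,"dy":0.003,"dz":0,"rx":0,"ry":0,"rz":0,"gripper":0.3}]'
```

```text
time: 20.78
tool_pos: [0.5193, 0.0398, 0.0955]
tool_rot: [-1.571, 0.0, 0.084]
contact_force: [-0.3, -0.1, -0.1]
opening: 0.0342
```

```bash
python3 -m creep '[{"dx":0,"dy":0.0006,"dz":0,"rx":0,"ry":0,"rz":0,"gripper":0.3},{"dx":0,"dy":0.0006,"dz":0,"rx":0,"ry":0,"rz":0,"gripper":0.3}]'
```

```text
time: 21.02
tool_pos: [0.5193, 0.0398, 0.0951]
tool_rot: [-1.571, -0.0, 0.084]
contact_force: [0.1, 0.4, -0.5]
opening: 0.0341
```

```bash
python3 -m creep '[{"dx":0,"dy":0.0005,"dz":0,"rx":0,"ry":0,"rz":0,"gripper":0.3},{"dx":0,"dy":0.0005,"dz":0,"rx":0,"ry":0,"rz":0,"gripper":0.3}]'
```

```text
time: 21.28
tool_pos: [0.5194, 0.0398, 0.0946]
tool_rot: [-1.571, -0.0, 0.084]
contact_force: [-0.6, -0.9, -0.2]
opening: 0.0339
```

```bash
python3 -m creep '[{"dx":0,"dy":0.0002,"dz":0,"rx":0,"ry":0,"rz":0,"gripper":0.42},{"dx":0,"dy":0.0002,"dz":0,"rx":0,"ry":0,"rz":0,"gripper":0.5},{"dx":0,"dy":0.0002,"dz":0,"rx":0,"ry":0,"rz":0,"gripper":0.6},{"dx":0,"dy":0.0002,"dz":0,"rx":0,"ry":0,"rz":0,"gripper":0.6},{"dx":0,"dy":-0.01,"dz":0,"rx":0,"ry":0,"rz":0,"gripper":0.6},{"dx":0,"dy":-0.04,"dz":0,"rx":0,"ry":0,"rz":0,"gripper":0.6},{"dx":0,"dy":-0.08,"dz":-0.02,"rx":0,"ry":0,"rz":0,"gripper":0.6},{"dx":0,"dy":-0.11,"dz":-0.05,"rx":0,"ry":0,"rz":0,"gripper":0.6},{"dx":0,"dy":-0.11,"dz":-0.05,"rx":0,"ry":0,"rz":0,"gripper":0.6},{"dx":0,"dy":-0.11,"dz":-0.05,"rx":0,"ry":0,"rz":0,"gripper":0.6}]'
python3 - <<'E'
from h import *
s=status.observe();p,d=read_camera('wrist');P=pose('wrist',s);X=cloud(P,d)
print(s['tool_pos'],s['contact_force']); u=proj(P,[[.5188,.04,.093],[.5188+.0125,.04,.083],[.5188-.0125,.04,.083],[.5188,.0525,.083],[.5188+.0215,.04,.076],[.5188,.02,.012]]);print(u)
for a,b in u.round().astype(int): print(X[b,a].round(4))
cv2.imwrite('pics/w13.png',p[:,:,::-1]);crop(p,282,150,60,60,5,'pics/w13c.png')
p,d=read_camera('scene');cv2.imwrite('pics/s13.png',p[:,:,::-1])
cv2.imwrite('pics/s13c.png',cv2.resize(p[150:260,220:350,::-1],None,fx=5,fy=5,interpolation=2))
E
```

```text
time: 22.52
tool_pos: [0.5229, -0.0097, 0.2041]
tool_rot: [-1.57, 0.001, 0.084]
contact_force: [-0.1, -0.3, -0.9]
opening: 0.055
[ 0.52294071 -0.00967683  0.2041092 ] [-0.14983146 -0.27540899 -0.85937778]
[[281.37546978 145.58624366]
 [298.34165287 145.35215902]
 [264.34565168 142.46192484]
 [282.82403695 126.49646408]
 [309.8044267  145.22717313]
 [279.49717668 156.36863499]]
[0.5185 0.0399 0.0945]
[0.531  0.0403 0.0838]
[0.506  0.0404 0.0835]
[0.5189 0.0529 0.0833]
[0.5404 0.0402 0.076 ]
[0.5178 0.0311 0.0838]
```

View pics/w13c.png

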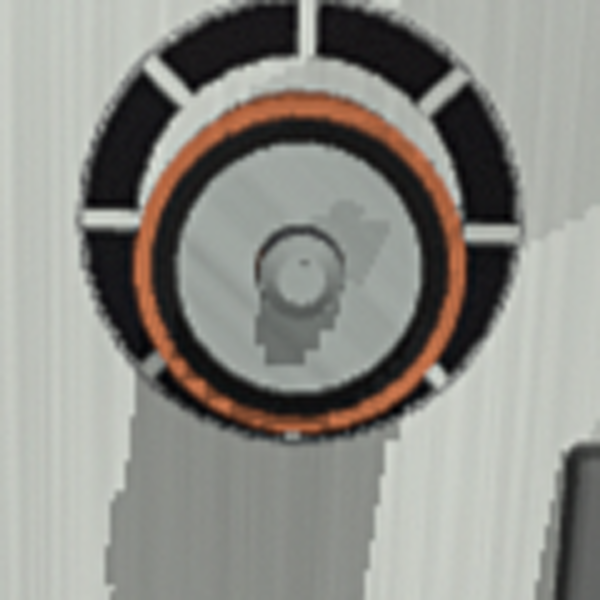

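View pics/s13.png

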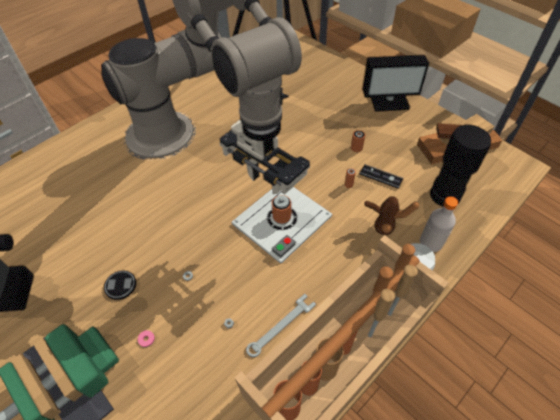

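Washer top reads 83–84 mm all round (83 expected), flat and concentric on the seated drum. The tool is clear of everything, and the other items are where they were.

```bash
python3 -c "
from cell import robot
print(robot.hand_in())"
```

```text
the job is handed in; nothing more can be done
None
```

The widest drum is on the spindle and fully down on the flange, and the wider grey washer lies flat on top of it. I handed the job in at about 22.6 s of the 72 s allowed.

- **Drum:** I lowered it over the spindle until it rested on the drive pin. I then turned it about 71° with a push of about 6 N until the pin went into a hole, and eased it down. The highest reading was about 14 N of push, as it bottomed on the flange. Its top then read 76.8 mm against 76 mm expected; the plate read 0.6 mm high in the same picture, so I took the drum as seated.
- **Washer:** I lowered it over the spindle with no noticeable contact force and released it no more than about half a millimetre above the drum. Its top read 83.3 to 83.8 mm around the ring against 83 mm expected, and it looks flat and centred in the wrist picture.
- **The rest:** In the last scene picture the two other drums, small washer, nut, spanner, camera plate, lens cap, carving and pink look-alike appear where they were. I judged this by eye and did not re-measure them. The gripper was empty, open and clear of everything.

None of the checks failed. The small disagreements were the height readings above and a spindle tip reading of 94.5 mm against 93 mm. The arm's position was also off by up to 2.4 mm at times, which I corrected before each grasp or fit.

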